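# Present a glass blank to the cutting wheel

### The job

Pick up the rectangular glass vase blank, lift it over the stacked timbers, clear of the machine's splash board, and present it to the stopped cutting wheel: upright, its base centred over the highest point of the wheel, its long sides parallel to the plane of the wheel, and about a centimetre of air between base and stone. The glass must never touch the timbers or the machine, nor may the arm, and the other things on the bench stay where they are. Finish holding the glass still there: do not put it down or let go.

Things in the scene. Friction and masses are not known exactly. Their poses are not given: they have to be found in the camera images.
- blank_mid (a point): The blank: loose open-topped rectangular vase of greenish glass, 62 mm (its x) by 40 mm (its y), 110 mm tall, walls 5 mm, about 0.3 kg. This point is its centre, 55 mm above its underside; z up. It stands on the bench right of the timbers, near the round tumbler and the dressing stone, with which it may have changed places. Looks the same after half a turn.
- machine: Glass-cutting machine, fixed, wheel stopped. Origin on the bench below the wheel's centre; z up, y along the spindle from wheel to blue motor, x in the wheel's plane. Grey stone wheel 110 mm across, 16 mm thick, axis 95 mm up. Motor 150 mm across, y = 130 to 330 mm, top 172 mm up; bearing nose 80 mm across from y = 105 mm. Drip tray 260 by 130 mm, 36 mm high.
- wheel_top (a point): The target: the highest point of the stone wheel, in the middle of its 16 mm thickness, 150 mm above the bench; axes as the machine's.
- timbers: Three squared timbers stacked into a wall, fixed, between the blank and the machine: 360 mm long (its x), 60 mm thick (its y), 165 mm high. Origin at the centre of the underside on the bench; z is up.
- tumbler_mid (a point): Bystander: round glass tumbler, loose, 68 mm in diameter at the rim and 85 mm tall; the point is its centre, half-way up. Leave it alone.
- stone_mid (a point): Bystander: grey dressing stone, loose block 65 by 36 by 28 mm; the point is its centre. Leave it alone.
- jar_mid (a point): Bystander: white jar with a black lid, loose, 68 mm in diameter and 85 mm tall; the point is its centre. Leave it alone.
- board_top (a point): Middle of the top edge of the machine's white upright splash board: 200 mm long (x), 6 mm thick, 180 mm high, 73 mm from the wheel's mid-plane on the timbers' side, 30 mm higher than the wheel. Axes as the machine's.
Mind the look-alikes: they are no part of the job. Leave any blue or brown look-alike of the part that bears blank_mid alone.

How it is judged:
By the outcome, as a careful person would: the job done as asked, in the order asked, and still so for the second after the job is handed in, while the arm keeps its last pose, push and grip.
It also fails if it takes over 48 s, if anything falls off the work surface, if the arm or the gripper's body presses on something with over 40 N, if the wrist force passes 120 N, or if a joint passes its speed limit or range.

### The arm

A 6-joint arm with a two-finger parallel gripper is mounted at the origin on the work surface. World frame = base frame: x ahead of the robot, y to its left, z up, the work surface at z = 0. Lengths are in m, angles in rad, forces in N, time in s.
With the tool pointing down it reaches from about 0.3 to 0.875 m from the base axis. Payload 6.4 kg.
Tool frame: the origin (TCP) lies between the finger pads; the fingertips stand 19 mm ahead of it and the grasp point (between the pads) is the TCP (ctrl.tips_ahead is the z of the fingertips in the tool frame, in m); z points along the fingers, y is the line along which they close (so a half turn about z gives the same grasp; the last joint's range is limited). The gripper opens to 85 mm and grips with 20 to 120 N. Pads are 22 mm wide; open, the fingers measure 114 mm over their backs; the gripper's body (76 mm by 85 mm) begins 54 mm behind the grasp point. The pads swing forward as they close: fully open they stand 13 mm farther back than shut.
Start: joints at [-1.523, 0.181, 1.607, -0, 1.354, -0.206], TCP at [0.144, -0.557, 0.25] pointing down, gripper open.
Joint ranges: [-2.99, 2.99], [-0.89, 2.07], [0.3, 2.58], [-1.14, 4.28], [0, 2.63], [-3.12, 3.12]. Speed limits (rad/s): [2.57, 2.57, 3.01, 3.14, 3.14, 3.14].

### API

Orientations are given as a unit quaternion [w, x, y, z].
In Python, from bench import readout, vision, ctrl gives the robot as it stands.
- The arm moves only by the tool play_rows, never from a script. Its arguments are lists of equal length, an entry for each row: "xyz": the shift along the tool's x, y, z in mm, a list of three; "rot": the turn, a rotation vector about the tool's x, y, z in rad, a list of three; "grip": the opening, from 0 (shut) to 1 (fully open). In form: {"xyz": [[x, y, z], ...], "rot": [[rx, ry, rz], ...], "grip": [grip, ...]}. A call has exactly 10 rows; each row is the pose to reach, as a shift and turn from the pose commanded when the call began, along the tool's axes at that moment; what a row does not reach only later rows make up. A row lasts 1/8 s, in which the tool goes at most 62.5 mm and 10.7 degrees, less where a joint would pass 70% of its speed; a pose out of reach is approached as far as the arm can. A call with a gripper value outside its range is refused whole. The fingers move at their own pace and stop on an object; the grip force is fixed at half the most. Time passes only in rows, so rows that repeat a pose let the fingers close, or fill a call up. It gives the time, the measured TCP pose, the force, the opening and the grip force at its end, in the units of the state.
- readout.get_obs(): the state, without advancing time (a new reading comes with each control period).
- vision.camera(name): name is "side" or "top"; returns a dict with "color" (420x560x3 uint8, red, green, blue), "depth" (420x560 float32, m along the optical axis (not along the pixel's ray), 0 where there is no reading), "camera_matrix" (3x3 intrinsics, pixels), "k1" (the pictures are not rectified: a ray, as slopes to the right and down, at radius r is drawn at 1 + k1 r^2 times it, then the intrinsics apply), "extrinsics" (4x4, takes a point from camera to world coordinates). Camera axes: x right, y down, z forward; pixel columns grow to the right and rows downward; lengths in m; the calibration is good to about 2 mm. A picture is of the moment at which its call begins.
- ctrl.hand_in(): hands the job in; it is judged then, once.
The state is a dict: "time_s": time; "q": joint angles; "dq": joint speeds; "joint_efforts": joint torques, N m; "eef_pos": TCP position; "eef_rot": TCP orientation; "wrist_force": force on the tool from outside, world axes, zero at the start; "torque": the same for the moment, N m; "opening": opening from 0.0 (shut) to 1.0 (fully open); "grasp_force": force on a finger pad.
Only numpy, scipy, OpenCV 4.12 (cv2) and the standard library are available. Lean on these libraries where they do the work, as an engineer would, in place of code of your own. Each camera call takes 0.05 s, during which the arm holds its last target. There are 200 camera calls.

## Working session

There is one attempt and no reset: what is moved stays moved. The work goes in short steps, Python scripts to look and compute and a tool call to move; the robot and the scene stay as the last step left them, time stands still between calls to the robot, and variables do not carry over. Pictures are saved under pics/ and viewed, at most 10 in all, crops included, and the job is handed in when it is done.

Besides the shell and the picture viewer there is one more tool, called after "Emit:" as name(argument=value, ...) on one line, values as JSON. play_rows: Moves the arm, as the interface text tells. Its arguments: {"type":"object","properties":{"xyz":{"type":"array","items":{"type":"array","items":{"type":"number"}}},"rot":{"type":"array","items":{"type":"array","items":{"type":"number"}}},"grip":{"type":"array","items":{"type":"number"}}},"required":["xyz","rot","grip"]}

```bash
mkdir -p pics
cat > h.py <<'E'
import numpy as np, cv2, pickle
from scipy.spatial.transform import Rotation as R
def load(n): return pickle.load(open(f'pics/{n}.pkl','rb'))
def snap(n,tag):
    from bench import vision
    c=vision.camera(n); pickle.dump(c,open(f'pics/{tag}.pkl','wb'))
    cv2.imwrite(f'pics/{tag}.png',c['color'][:,:,::-1]); return c
def rays(c,px):
    K=c['camera_matrix'];px=np.atleast_2d(np.array(px,float))
    d=np.stack([(px[:,0]-K[0,2])/K[0,0],(px[:,1]-K[1,2])/K[1,1]],1)
    u=d.copy()
    for _ in range(20): u=d/(1+c['k1']*(u**2).sum(1,keepdims=True))
    return np.c_[u,np.ones(len(u))]
def onplane(c,px,z):
    E=c['extrinsics'];r=rays(c,px)@E[:3,:3].T;o=E[:3,3]
    return o+r*((z-o[2])/r[:,2])[:,None]
def cloud(c):
    h,w=c['depth'].shape;v,u=np.mgrid[:h,:w]
    r=rays(c,np.c_[u.ravel(),v.ravel()])*c['depth'].reshape(-1,1)
    E=c['extrinsics'];return (r@E[:3,:3].T+E[:3,3]).reshape(h,w,3)
def proj(c,P):
    E=c['extrinsics'];p=(np.atleast_2d(P)-E[:3,3])@E[:3,:3];u=p[:,:2]/p[:,2:]
    u=u*(1+c['k1']*(u**2).sum(1,keepdims=True));K=c['camera_matrix']
    return np.c_[u[:,0]*K[0,0]+K[0,2],u[:,1]*K[1,1]+K[1,2]]
E
python3 - <<'E'
from h import *
from bench import readout
for n in('top','side'):
    c=snap(n,n+'0');print(n,c['camera_matrix'].round(1).tolist(),c['k1'],c['extrinsics'].round(3).tolist())
print(readout.get_obs())
E
```

```text
top [[531.1, 0.0, 283.6], [0.0, 531.1, 210.0], [0.0, 0.0, 1.0]] -0.021822555342731358 [[0.013, -0.996, 0.091, 0.462], [-1.0, -0.014, -0.007, -0.069], [0.009, -0.091, -0.996, 1.386], [0.0, 0.0, 0.0, 1.0]]
side [[474.0, 0.0, 274.8], [0.0, 474.0, 215.4], [0.0, 0.0, 1.0]] 0.01938589657862707 [[-0.914, -0.282, 0.29, 0.305], [-0.405, 0.663, -0.63, 0.562], [-0.015, -0.694, -0.72, 0.867], [0.0, 0.0, 0.0, 1.0]]
{'time_s': 0.1, 'q': array([-1.52329987e+00,  1.81479246e-01,  1.60791342e+00,  2.30239516e-05,
        1.35380667e+00, -2.06332763e-01]), 'dq': array([ 0.00046827, -0.00234899, -0.00302638,  0.00044932,  0.00058154,
        0.00189957]), 'joint_efforts': array([ 3.64775406e-04, -4.45875156e+01, -3.52239776e+01, -1.36488188e-04,
        4.13691232e-03,  9.99898617e-06]), 'eef_pos': array([ 0.14437212, -0.55609396,  0.24946458]), 'eef_rot': array([-7.99919728e-04,  9.91957140e-01,  1.26571669e-01,  7.49376119e-05]), 'wrist_force': array([-0.03251526, -0.02348246, -0.57320548]), 'torque': array([ 0.00032065, -0.00182918, -0.00307998]), 'grasp_force': 0.0, 'opening': 1.0016931061304801}
```

View pics/top0.png

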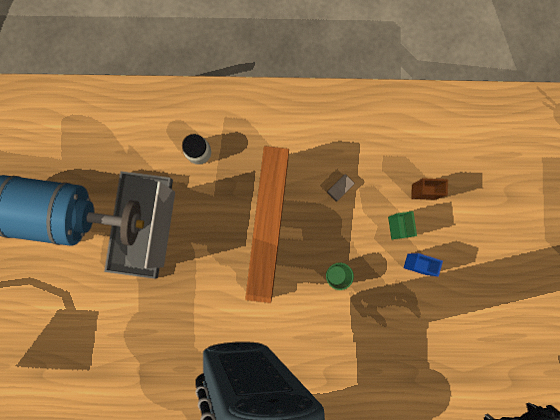

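View pics/side0.png

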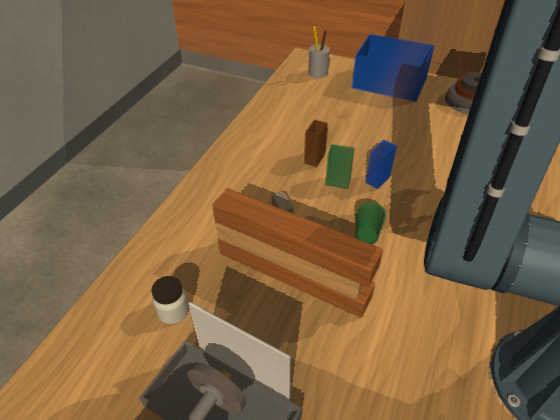

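Top view: a green rectangular vessel at (402,225), a green round one at (340,277, the tumbler), a brown one at (430,189), and a blue one at (423,264). The green rectangular vessel fits "rectangular vase of greenish glass". The side view shows it at (340,167). The timbers are at (267,225), the stone at (341,186), the jar at (195,148), the wheel at (128,222) and the board at (157,225). Next is a confirming crop and the measurements.

Run:
```python
from h import *
t=load('top0');s=load('side0')
a=cv2.resize(t['color'][150:300,310:460,::-1],(390,390),interpolation=cv2.INTER_CUBIC)
b=cv2.resize(t['color'][160:290,90:220,::-1],(390,390),interpolation=cv2.INTER_CUBIC)
cv2.imwrite('pics/crop1.png',np.hstack([a,b]))
for n,c,x0,y0,x1,y1 in(('top',t,380,205,425,245),('side',s,320,140,358,190)):
    hsv=cv2.cvtColor(c['color'],cv2.COLOR_RGB2HSV)
    m=cv2.inRange(hsv,(45,80,20),(90,255,255));k=np.zeros_like(m);k[y0:y1,x0:x1]=m[y0:y1,x0:x1]
    cs=max(cv2.findContours(k,0,2)[0],key=cv2.contourArea)
    print(n,cv2.contourArea(cs),cv2.approxPolyDP(cs,2,True)[:,0].tolist())
    P=cloud(c)[k>0];print(np.percentile(P,[2,25,50,75,98],axis=0).round(3).tolist())
P=cloud(t)
# timbers: high points
for nm,(x0,y0,x1,y1),zl,zh in(('timber',(235,135,300,310),.155,.175),('board',(140,165,180,285),.165,.195),('motor',(0,165,75,255),.15,.18),('wheel',(115,195,142,250),.10,.16),('tray',(100,165,180,285),.028,.045)):
    Q=P[y0:y1,x0:x1].reshape(-1,3);Q=Q[(Q[:,2]>zl)&(Q[:,2]<zh)]
    r=cv2.minAreaRect((Q[:,:2]*1000).astype(np.float32));print(nm,len(Q),r,cv2.boxPoints(r).round(0).tolist(),'zmax',Q[:,2].max())
```

```text
top 576.0 [[412, 211], [388, 217], [392, 239], [416, 235]]
[[0.518, -0.396, 0.007], [0.534, -0.391, 0.034], [0.549, -0.381, 0.071], [0.564, -0.357, 0.104], [0.578, -0.352, 0.112]]
side 881.0 [[331, 145], [326, 183], [347, 187], [353, 148]]
[[0.517, -0.396, 0.008], [0.531, -0.363, 0.042], [0.546, -0.359, 0.076], [0.561, -0.357, 0.099], [0.575, -0.353, 0.111]]
timber 4005 ((543.449951171875, -39.80207824707031), (60.2988395690918, 358.0238952636719), 84.10204315185547) [[362.0, -51.0], [718.0, -88.0], [725.0, -28.0], [368.0, 9.0]] zmax 0.17355550352433702
board 338 ((536.1148681640625, 221.42022705078125), (8.073678970336914, 196.46249389648438), 82.85847473144531) [[438.0, 230.0], [633.0, 205.0], [634.0, 213.0], [439.0, 238.0]] zmax 0.186230084686835
motor 2933 ((569.9957885742188, 506.39495849609375), (172.806640625, 106.47063446044922), 83.34237670898438) [[507.0, 427.0], [613.0, 414.0], [633.0, 586.0], [527.0, 598.0]] zmax 0.17616927832300955
wheel 629 ((542.6276245117188, 297.1258239746094), (99.91426849365234, 62.86861801147461), 17.361597061157227) [[486.0, 312.0], [504.0, 252.0], [600.0, 282.0], [581.0, 342.0]] zmax 0.15405451795605019
tray 618 ((544.2681884765625, 288.9325256347656), (143.9095916748047, 258.5998840332031), 82.86766815185547) [[407.0, 234.0], [664.0, 201.0], [682.0, 344.0], [425.0, 376.0]] zmax 0.04499639495118535
```

View pics/crop1.png

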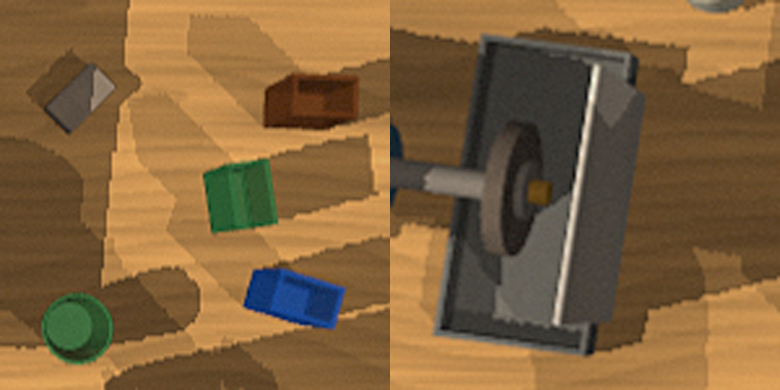

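The crop confirms it: the green open rectangular vase at top-view (402,225) is the blank, and the blue and brown ones are the look-alikes. Next I refine the blank and wheel poses.

Run:
```python
from h import *
t=load('top0');s=load('side0')
for n,c,(x0,y0,x1,y1) in(('top',t,(380,205,425,245)),('side',s,(320,140,358,190))):
    m=cv2.inRange(cv2.cvtColor(c['color'],cv2.COLOR_RGB2HSV),(45,80,20),(90,255,255));P=cloud(c)
    k=np.zeros_like(m);k[y0:y1,x0:x1]=m[y0:y1,x0:x1];Q=P[k>0]
    for lo,hi in((.02,.12),(.106,.116)):
        q=Q[(Q[:,2]>lo)&(Q[:,2]<hi)];r=cv2.minAreaRect((q[:,:2]*1000).astype(np.float32));print(n,lo,len(q),r,cv2.boxPoints(r).round(0).tolist())
    q=Q[(Q[:,2]>.015)&(Q[:,2]<.1)&(Q[:,1]>-.375)];f=np.polyfit(q[:,0],q[:,1],1);print('face yaw',np.degrees(np.arctan(f[0])),'y at x=.547',np.polyval(f,.547))
# rim corners from top contour at z=.11 : right side is rim
print('contour@.11',(onplane(t,[[412,211],[388,217],[392,239],[416,235]],.11)*1000).round(0)[:,:2].tolist())
print('contour@0',(onplane(t,[[388,217],[392,239]],0)*1000).round(0)[:,:2].tolist())
print('side top/bot',(onplane(s,[[331,145],[353,148]],.11)*1000).round().tolist(),(onplane(s,[[326,183],[347,187]],0)*1000).round().tolist())
# board top edge by both views: white pixels with z>.165
M=R.from_euler('z',-7.2,degrees=True).as_matrix()[:2,:2]
for n,c in(('top',t),('side',s)):
    P=cloud(c)*1000;q=P.reshape(-1,3);q=q[(q[:,2]>165)&(q[:,2]<190)&(q[:,0]>420)&(q[:,0]<650)&(q[:,1]>190)&(q[:,1]<245)]
    f=np.polyfit(q[:,0],q[:,1],1);l=q[:,:2]@M;print(n,'board',len(q),np.degrees(np.arctan(f[0])),l.min(0),l.max(0),np.median(l,0))
    q=P.reshape(-1,3);o=np.array([545.,294.]);L=np.c_[(q[:,:2]-o)@M,q[:,2]];w=L[(abs(L[:,1])<25)&(abs(L[:,0])<75)&(L[:,2]>115)&(L[:,2]<158)]
    rad=np.hypot(w[:,0],w[:,2]-95);e=w[rad>52]
    A=np.c_[2*e[:,[0,2]],np.ones(len(e))];sol=np.linalg.lstsq(A,(e[:,[0,2]]**2).sum(1),rcond=None)[0]
    print('wheel',len(w),len(e),'y pct',np.percentile(w[:,1],[1,10,50,90,99]).round(1),'rim y',np.percentile(e[:,1],[2,50,98]).round(1),'circle x,z',sol[:2].round(1),'x ext',e[:,0].min(),e[:,0].max(),'zmax',w[:,2].max())
    tp=e[e[:,2]>146];print('top pts',len(tp),tp.mean(0).round(1),tp.min(0).round(1),tp.max(0).round(1))
```

```text
top 0.02 522 ((548.8850708007812, -375.4350280761719), (59.729488372802734, 41.767295837402344), 8.835160255432129) [[516.0, -359.0], [523.0, -401.0], [582.0, -391.0], [575.0, -350.0]]
top 0.106 135 ((548.9559936523438, -375.7218322753906), (59.753875732421875, 40.455841064453125), 8.697455406188965) [[516.0, -360.0], [522.0, -400.0], [582.0, -391.0], [575.0, -351.0]]
face yaw 6.710883202118054 y at x=.547 -0.35672957118783016
side 0.02 840 ((548.46484375, -376.7228088378906), (60.080162048339844, 45.97807312011719), 8.756649017333984) [[515.0, -359.0], [522.0, -404.0], [582.0, -395.0], [575.0, -349.0]]
side 0.106 126 ((548.2179565429688, -377.05706787109375), (59.02590560913086, 45.86806869506836), 9.561362266540527) [[515.0, -359.0], [523.0, -405.0], [581.0, -395.0], [574.0, -350.0]]
face yaw 8.67536378231532 y at x=.547 -0.3580852650776194
contour@.11 [[581.0, -389.0], [566.0, -331.0], [513.0, -340.0], [523.0, -398.0]]
contour@0 [[574.0, -353.0], [517.0, -364.0]]
side top/bot [[579.0, -388.0, 110.0], [524.0, -398.0, 110.0]] [[577.0, -363.0, -0.0], [519.0, -370.0, -0.0]]
top board 338 -7.020319814794456 [405.90264629 282.78729805] [602.36723044 291.00130838] [501.43296561 285.72812775]
wheel 423 243 y pct [-14.5  -8.1  -3.6   5.7   8.8] rim y [-8.  -0.2  7.6] circle x,z [-0.2 98.9] x ext -49.83174605247651 48.83406757380567 zmax 154.05451795605018
top pts 90 [  0.3  -0.3 148.9] [-23.6  -8.4 146.1] [ 21.6   8.4 154.1]
side board 776 -6.887428982223605 [404.91375415 280.70732542] [603.96726653 289.12815066] [495.91974537 286.98639655]
wheel 942 618 y pct [-10.2  -7.8   2.4   5.8  11.7] rim y [-10.1  -1.8   5.6] circle x,z [ 0.4 97. ] x ext -50.61772946496537 50.271711485137935 zmax 153.2437761756673
top pts 259 [ -0.5  -2.1 148.8] [-25. -11. 146.] [ 23.9   6.3 153.2]
```

Emit:
play_rows(xyz=[[22,-4,0],[70,-12,0],[127,-21,0],[188,-31,0],[249,-41,0],[310,-52,0],[370,-62,0],[415,-69,0],[437,-73,0],[437,-73,0]], rot=[[0,0,0.01],[0,0,0.02],[0,0,0.04],[0,0,0.05],[0,0,0.06],[0,0,0.08],[0,0,0.1],[0,0,0.1],[0,0,0.1],[0,0,0.1]], grip=[1,1,1,1,1,1,1,1,1,1])

```text
time_s: 1.35
eef_pos: [0.5496, -0.3754, 0.2496]
eef_rot: [-0.0, 0.997, 0.078, -0.0]
wrist_force: [0.8, 0.2, -0.4]
opening: 0.998
grasp_force: 0.0
```

```bash
cat > d.py <<'E'
import sys
from h import *
from bench import readout
o=readout.get_obs();q=o['eef_rot'];M=R.from_quat(q[[1,2,3,0]]).as_matrix()
tx,ty,tz,yaw=map(float,sys.argv[1:])
T=R.from_euler('z',yaw,degrees=True).as_matrix()@np.diag([1,-1,-1.])
print('t',o['time_s'],'pos',o['eef_pos'].round(4),'q',o['q'].round(2),'open',o['opening'],'gf',o['grasp_force'],'wf',o['wrist_force'].round(1))
print('xyz mm',(M.T@(np.array([tx,ty,tz])-o['eef_pos'])*1000).round(1),'rot',R.from_matrix(M.T@T).as_rotvec().round(4))
E
python3 d.py .5488 -.376 .083 8.8
```

```text
t 1.35 pos [ 0.5496 -0.3754  0.2496] q [-0.78  0.38  1.36 -0.    1.4   0.64] open 0.997558929494271 gf 0.0 wf [ 0.8  0.2 -0.4]
xyz mm [ -0.7   0.6 166.6] rot [-0.0007  0.0009  0.0022]
```

Emit:
play_rows(xyz=[[0,0,8],[-1,1,28],[-1,1,55],[-1,1,85],[-1,1,115],[-1,1,140],[-1,1,157],[-1,1,167],[-1,1,167],[-1,1,167]], rot=[[0,0,0],[0,0,0],[0,0,0],[0,0,0],[0,0,0],[0,0,0],[0,0,0],[0,0,0],[0,0,0],[0,0,0]], grip=[1,1,1,1,1,1,1,1,1,1])

```text
time_s: 2.6
eef_pos: [0.5487, -0.3779, 0.0844]
eef_rot: [0.001, 0.997, 0.077, 0.001]
wrist_force: [0.6, -0.1, 0.1]
opening: 1.004
grasp_force: 0.0
```

Emit:
play_rows(xyz=[[0,0,0],[0,0,0],[0,0,0],[0,0,0],[0,0,0],[0,0,0],[0,0,0],[0,0,0],[0,0,0],[0,0,0]], rot=[[0,0,0],[0,0,0],[0,0,0],[0,0,0],[0,0,0],[0,0,0],[0,0,0],[0,0,0],[0,0,0],[0,0,0]], grip=[0.85,0.75,0.65,0.6,0.55,0.5,0.45,0.4,0.3,0.3])

```text
time_s: 3.85
eef_pos: [0.5483, -0.3774, 0.0834]
eef_rot: [0.0, 0.997, 0.077, 0.0]
wrist_force: [0.0, 1.1, 2.2]
opening: 0.46
grasp_force: 60.1
```

Emit:
play_rows(xyz=[[0,0,-3],[0,0,-12],[0,0,-35],[0,0,-65],[0,0,-100],[0,0,-140],[0,0,-180],[0,0,-215],[0,0,-235],[0,0,-240]], rot=[[0,0,0],[0,0,0],[0,0,0],[0,0,0],[0,0,0],[0,0,0],[0,0,0],[0,0,0],[0,0,0],[0,0,0]], grip=[0.3,0.3,0.3,0.3,0.3,0.3,0.3,0.3,0.3,0.3])

```text
time_s: 5.1
eef_pos: [0.5485, -0.3776, 0.3246]
eef_rot: [0.001, 0.997, 0.077, 0.001]
wrist_force: [0.0, -0.5, -4.2]
opening: 0.464
grasp_force: 60.8
```

```bash
python3 d.py .545 .2935 .323 -7
python3 - <<'E'
from h import *
s=snap('side','side1');t=snap('top','top1')
a=s['color'][:300,200:];b=t['color'][120:320,300:500]
cv2.imwrite('pics/lift.png',np.hstack([a,cv2.resize(b,(300,300))])[:,:,::-1])
E
```

```text
t 5.1 pos [ 0.5485 -0.3776  0.3246] q [-0.78  0.33  1.27 -0.    1.53  0.64] open 0.46356716935260556 gf 60.79291820526123 wf [ 0.  -0.5 -4.2]
xyz mm [ 9.940e+01 -6.637e+02  6.000e-01] rot [ 0.0014 -0.0014  0.276 ]
```

View pics/lift.png

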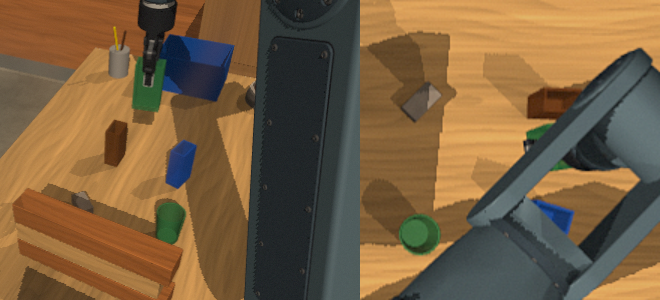

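The blank is held and looks upright, at side-view (348,85), and the bystanders haven't moved. Next I carry it over in two calls.

Emit:
play_rows(xyz=[[1,-6,0],[3,-22,0],[8,-52,0],[14,-92,0],[21,-137,0],[28,-185,0],[34,-230,0],[40,-270,0],[45,-302,0],[50,-332,0]], rot=[[0,0,0],[0,0,0.01],[0,0,0.02],[0,0,0.04],[0,0,0.06],[0,0,0.08],[0,0,0.1],[0,0,0.11],[0,0,0.125],[0,0,0.14]], grip=[0.3,0.3,0.3,0.3,0.3,0.3,0.3,0.3,0.3,0.3])

```text
time_s: 6.45
eef_pos: [0.5459, -0.0392, 0.3228]
eef_rot: [-0.0, 1.0, 0.007, -0.0]
wrist_force: [-0.3, 0.2, -3.3]
opening: 0.462
grasp_force: 61.0
```

```bash
python3 d.py .545 .2935 .323 -7
```

```text
t 6.45 pos [ 0.5459 -0.0392  0.3228] q [-0.29  0.07  1.59  0.    1.49  1.27] open 0.46233513588069375 gf 61.04013919830322 wf [-0.3  0.2 -3.3]
xyz mm [   3.8 -332.7   -0. ] rot [-0.0005  0.0008  0.1362]
```

Emit:
play_rows(xyz=[[0,-20,0],[1,-50,0],[1,-95,0],[2,-145,0],[2,-195,0],[3,-242,0],[3,-282,0],[4,-312,0],[4,-329,0],[4,-333,0]], rot=[[0,0,0.01],[0,0,0.02],[0,0,0.04],[0,0,0.06],[0,0,0.08],[0,0,0.1],[0,0,0.12],[0,0,0.13],[0,0,0.136],[0,0,0.136]], grip=[0.3,0.3,0.3,0.3,0.3,0.3,0.3,0.3,0.3,0.3])

```text
time_s: 7.7
eef_pos: [0.5454, 0.2922, 0.3228]
eef_rot: [0.0, 0.998, -0.06, -0.0]
wrist_force: [0.5, 0.2, -2.8]
opening: 0.464
grasp_force: 61.3
```

```bash
python3 d.py .545 .2935 .2435 -7
python3 - <<'E'
from h import *
M=R.from_euler('z',-7,degrees=True).as_matrix()[:2,:2]
for n in('side','top'):
    c=snap(n,n+'2');cv2.imwrite(f'pics/{n}2b.png',c['color'][200:,:, ::-1] if n=='side' else c['color'][100:320,:320,::-1])
    m=cv2.inRange(cv2.cvtColor(c['color'],cv2.COLOR_RGB2HSV),(45,80,20),(90,255,255));P=cloud(c)*1000
    Q=P[(m>0)&(abs(P[:,:,0]-545)<80)&(abs(P[:,:,1]-293)<80)&(P[:,:,2]>200)];print(n,len(Q))
    if len(Q)<30: continue
    L=np.c_[(Q[:,:2]-[545,293.5])@M,Q[:,2]];print(np.percentile(L,[1,5,25,50,75,95,99],axis=0).round(1).tolist())
    r=cv2.minAreaRect(Q[:,:2].astype(np.float32));print(r)
    for lo,hi in((245,265),(265,285),(285,305),(305,330)):
        q=L[(L[:,2]>lo)&(L[:,2]<hi)];f=q[(q[:,1]<-10)]
        if len(f)>8: print(lo,len(f),np.median(f,0).round(1),f[:,0].min().round(1),f[:,0].max().round(1),'slope',np.degrees(np.polyfit(f[:,0],f[:,1],1)[0]).round(1))
E
```

```text
t 7.7 pos [0.5454 0.2922 0.3228] q [ 0.3   0.23  1.4  -0.    1.51  1.99] open 0.46362639008669665 gf 61.28173112869263 wf [ 0.5  0.2 -2.8]
xyz mm [-0.5 -1.2 79.3] rot [0.0005 0.0008 0.0014]
side 2191
[[-29.5, -21.7, 242.4], [-29.1, -19.3, 247.8], [-28.6, -16.8, 273.4], [-23.9, 4.5, 304.8], [-4.4, 17.1, 334.6], [18.0, 17.8, 349.7], [28.0, 18.1, 350.8]]
((546.1590576171875, 301.7941589355469), (68.12354278564453, 60.36578369140625), 77.55140686035156)
245 41 [-28.6 -15.5 256. ] -29.8 -27.8 slope -24.5
265 65 [-28.5 -17.4 280. ] -29.4 28.0 slope -2.0
285 118 [  6.8 -17.5 294.8] -30.0 25.9 slope -2.1
305 192 [ -1.3 -17.4 317.8] -29.9 16.7 slope -2.7
top 452
[[-28.7, -68.4, 241.7], [-27.7, -55.3, 246.0], [-21.0, -21.7, 280.4], [-9.9, -20.0, 320.5], [24.9, -16.8, 348.0], [30.5, 13.7, 599.7], [37.9, 14.6, 634.9]]
((530.5489501953125, 275.94500732421875), (97.54399871826172, 108.62755584716797), 17.912935256958008)
245 45 [-12.3 -19.8 255.1] -27.3 31.1 slope -0.8
265 37 [-15.3 -19.3 274.7] -28.5 31.2 slope -0.9
285 42 [  3.9 -20.7 296.2] -28.4 31.0 slope 1.2
305 59 [-13.4 -21.5 319. ] -28.7 30.5 slope 0.0
```

View pics/side2.png

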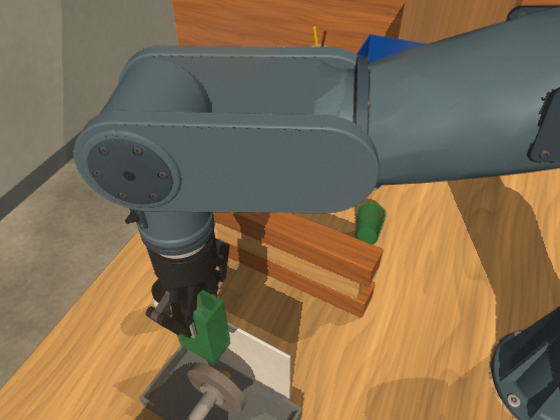

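The glass hangs upright above the wheel, centred to about 1 mm, with its long sides parallel to the wheel. Side view: glass at (210,325), wheel at (215,385). The base is at about 0.240 m, so I lower it 79 mm.

Emit:
play_rows(xyz=[[0,0,4],[0,0,14],[0,0,28],[0,0,42],[0,0,55],[0,0,66],[0,0,73],[0,0,77],[0,0,79],[0,0,79]], rot=[[0,0,0],[0,0,0],[0,0,0],[0,0,0],[0,0,0],[0,0,0],[0,0,0],[0,0,0],[0,0,0],[0,0,0]], grip=[0.3,0.3,0.3,0.3,0.3,0.3,0.3,0.3,0.3,0.3])

```text
time_s: 9.05
eef_pos: [0.5463, 0.2915, 0.2445]
eef_rot: [-0.0, 0.998, -0.061, 0.0]
wrist_force: [1.1, -0.3, -3.8]
opening: 0.465
grasp_force: 61.3
```

Emit:
play_rows(xyz=[[0,0,0],[0,0,0],[0,0,0],[0,0,0],[0,0,0],[0,0,0],[0,0,0],[0,0,0],[0,0,0],[0,0,0]], rot=[[0,0,0],[0,0,0],[0,0,0],[0,0,0],[0,0,0],[0,0,0],[0,0,0],[0,0,0],[0,0,0],[0,0,0]], grip=[0.3,0.3,0.3,0.3,0.3,0.3,0.3,0.3,0.3,0.3])

```text
time_s: 10.3
eef_pos: [0.5462, 0.2914, 0.2443]
eef_rot: [-0.0, 0.998, -0.061, 0.0]
wrist_force: [-0.8, 0.5, -3.6]
opening: 0.462
grasp_force: 61.3
```

```bash
python3 d.py .545 .2935 .2435 -7
python3 - <<'E'
from h import *
M=R.from_euler('z',-7,degrees=True).as_matrix()[:2,:2];out=[]
for n in('side','top'):
    c=snap(n,n+'3')
    m=cv2.inRange(cv2.cvtColor(c['color'],cv2.COLOR_RGB2HSV),(45,80,20),(90,255,255));P=cloud(c)*1000
    L=np.dstack([(P[:,:,:2]-[545,293.5])@M,P[:,:,2]]);g=L[(m>0)&(abs(L[:,:,0])<45)&(abs(L[:,:,1])<35)&(L[:,:,2]>140)&(L[:,:,2]<300)]
    print(n,len(g),np.percentile(g,[1,50,99],axis=0).round(1).tolist())
    w=L[(m==0)&(abs(L[:,:,0])<12)&(abs(L[:,:,1])<25)&(L[:,:,2]<157)&(L[:,:,2]>144)]
    if len(w):print('wheel top',len(w),np.percentile(w,[5,50,95],axis=0).round(1).tolist())
    x,y=proj(c,[.545,.2935,.17])[0].astype(int)
    out.append(cv2.resize(c['color'][max(y-65,0):y+65,max(x-65,0):x+65,::-1],(390,390),interpolation=2))
cv2.imwrite('pics/final.png',np.hstack(out))
E
```

```text
t 10.3 pos [0.5462 0.2914 0.2443] q [0.3  0.28 1.5  0.   1.36 1.99] open 0.4618049852354364 gf 61.33934140205383 wf [-0.8  0.5 -3.6]
xyz mm [-1.4 -1.9  0.8] rot [-0. -0. -0.]
side 1704 [[-28.6, -22.5, 164.2], [-23.0, 2.3, 225.8], [27.8, 17.3, 272.6]]
top 309 [[-28.0, -30.4, 163.3], [-13.0, -19.9, 232.3], [31.4, 15.1, 289.6]]
```

View pics/final.png

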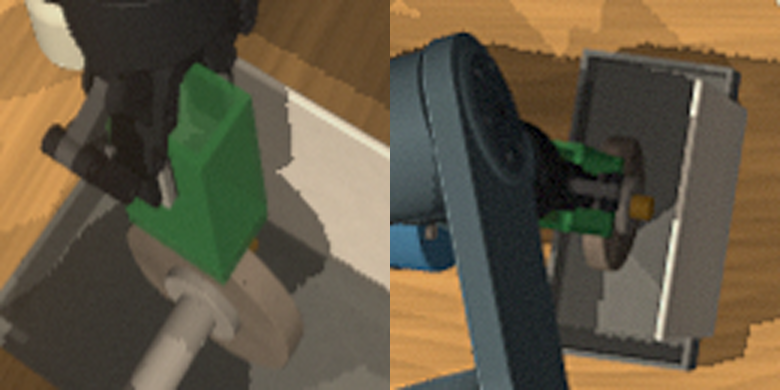

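The glass is upright over the wheel with a visible gap, and the wrist force shows only its weight. I make a 1 mm trim and settle.

Emit:
play_rows(xyz=[[-0.5,-0.5,0.5],[-1,-1,0.5],[-1,-1,0.5],[-1,-1,0.5],[-1,-1,0.5],[-1,-1,0.5],[-1,-1,0.5],[-1,-1,0.5],[-1,-1,0.5],[-1,-1,0.5]], rot=[[0,0,0],[0,0,0],[0,0,0],[0,0,0],[0,0,0],[0,0,0],[0,0,0],[0,0,0],[0,0,0],[0,0,0]], grip=[0.3,0.3,0.3,0.3,0.3,0.3,0.3,0.3,0.3,0.3])

```text
time_s: 11.65
eef_pos: [0.5453, 0.2925, 0.2438]
eef_rot: [0.0, 0.998, -0.061, -0.0]
wrist_force: [0.6, 0.8, -3.0]
opening: 0.464
grasp_force: 61.3
```

```bash
python3 d.py .545 .2935 .2435 -7; python3 -c "
from bench import ctrl
print(ctrl.hand_in())"
```

```text
t 11.65 pos [0.5453 0.2925 0.2438] q [0.3  0.28 1.5  0.   1.36 1.99] open 0.4636261373675357 gf 61.33998155593872 wf [ 0.6  0.8 -3. ]
xyz mm [-0.4 -0.9  0.3] rot [ 0.      0.0001 -0.0001]
the job is handed in; nothing more can be done
None
```

The job is handed in at 11.65 s with the arm holding the glass blank upright over the highest point of the wheel, centred to about 1 mm and square to it, with about 10 mm of air below by my measurements; the hand-in returned no verdict.

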